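Roll a mill roll under the guard into its measuring cradle

ROBOT

A 6-joint arm with a two-finger parallel gripper is mounted at the origin on the work surface. World frame = base frame: x ahead of the robot, y to its left, z up, the work surface at z = 0. Lengths are in m, angles in rad, forces in N, time in s.
With the tool pointing down it reaches from about 0.4 to 0.825 m from the base axis. Payload 7 kg.
Tool frame: the origin (TCP) lies on the centre line of the jaws, within the pads' length; the fingertips stand 14 mm ahead of it and the grasp point (between the pads) lies 5 mm behind it; z points along the fingers, y is the line along which they close (so a half turn about z gives the same grasp; the last joint's range is limited). The gripper opens to 88 mm and grips with 3 to 60 N. Pads are 19 mm wide; open, the fingers measure 130 mm over their backs; the gripper's body (78 mm by 193 mm) begins 47 mm behind the grasp point.
Start: joints at [1.528, 0.359, 0.012, 0, -1.224, -0.288], TCP at [0.219, 0.638, 0.241] pointing down, gripper open.
Joint ranges: [-3.07, 3.07], [-1.43, 2.12], [-1.02, 1.25], [-3.03, 1.67], [-3.05, -0], [-3.03, 3.03]. Speed limits (rad/s): [2.39, 2.39, 3.01, 3.14, 3.14, 3.14].

INTERFACE

Orientations are given as [roll, pitch, yaw] about the fixed x, y, z axes, in that order (R = Rz(yaw) Ry(pitch) Rx(roll)).
In Python, from station import arm gives the robot as it stands.
- The arm moves only by the tool move_arm, never from a script. Its argument "rows" is a list of rows, each an object with "translation": the shift along the tool's x, y, z in cm, a list of three; "rot": the turn, a rotation vector about the tool's x, y, z in degrees, a list of three; "hand": the closure, from 0 (fully open) to 1 (shut). A call has 1 to 8 rows; each row is the pose to reach, as a shift and turn from the pose commanded when the call began, along the tool's axes at that moment; what a row does not reach only later rows make up. A row lasts 1/12 s, in which the tool goes at most 41.7 mm and 7.16 degrees, less where a joint would pass 70% of its speed; a pose out of reach is approached as far as the arm can. A call with a gripper value outside its range is refused whole. The fingers move at their own pace and stop on an object; "squeeze" is the grip in N (left out, the last holds). Time passes only in rows, so rows that repeat a pose let the fingers close. It gives the time, the measured TCP pose, the force, the opening and the grip force at its end, in the units of the state.
- arm.get_state(): the state, without advancing time (a new reading comes with each control period).
- arm.grab_frame(name): name is "scene" or "top"; returns (picture, depth): 480x640x3 uint8, red, green, blue; 480x640 float32, m along the optical axis (not along the pixel's ray), 0 where there is no reading.
- arm.camera_params(name): a dict with "vfov" (degrees; the focal length in pixels is half the picture's height over the tangent of half this angle, whatever the lens; pixels are square), "cx", "cy" (the principal point, pixels), "k1" (the pictures are not rectified: a ray, as slopes to the right and down, at radius r is drawn at 1 + k1 r^2 times it, then the intrinsics apply), "position" and "orientation" of the camera in the world. Camera axes: x right, y down, z forward; pixel columns grow to the right and rows downward; lengths in m; the calibration is good to about 2 mm. A picture is of the moment at which its call begins. camera_params takes no time and is no camera call.
- arm.job_done(): hands the job in; it is judged then, once.
Trained networks look in the newest picture that a camera, given by its name, has taken for a name from the list of things; names that differ only in an ending like _2 or _b are one class to them, and where a whole thing is asked for, a point or a joint stands for the part that bears it (a point fixed in the world has none). Each returns a list of dicts, best first, with "p" (0 to 1); they miss things now and then, are a little off and sometimes report something else, mostly with a low value. They report only what shows in the picture. A call takes as long as a camera call. They do not tell look-alikes from the thing itself.
- arm.search_frame(label, camera): "point" ([x, y, z] in m, in the coordinates of the camera as it stood for that picture, good to about 4 mm: the middle of the surface that is visible of it).
- arm.pinpoint(label, camera): "point" ([x, y, z] in m, in the coordinates of the camera as it stood for that picture, good to about 4 mm: a listed point, or the origin of a listed thing).
The state is a dict: "t": time; "q": joint angles; "qd": joint speeds; "joint_efforts": joint torques, N m; "eef_pos": TCP position; "ee_rot": TCP orientation; "force": force on the tool from outside, world axes, zero at the start; "moment": the same for the moment, N m; "width": finger opening in m; "gripper_force": force on a finger pad.
Only numpy, scipy, OpenCV 4.12 (cv2) and the standard library are available. Lean on these libraries where they do the work, as an engineer would, in place of code of your own. Each camera call takes 0.05 s, during which the arm holds its last target. There are 200 camera calls.

TASK

Take the thick steel roll with stub ends from the rack and lay it across the loading end of the inclined track. Then, with the wooden paddle from its stand and not with the fingers, push it gently and slowly up the track, under the clear guard, until it rests in the cradle gap at the top, and put the paddle back upright in its stand. Do not knock the guard and leave the other two round pieces, the jar and the caliper where they are.

Things in the scene. Friction and masses are not known exactly. Their poses are not given: they have to be found in the camera images.
- roll: The part to move: polished steel roll, a cylinder 36 mm in diameter and 50 mm long with a 12 mm diameter, 12 mm long stub at each end (74 mm over all), about 0.42 kg. Origin at its centre, y along its axis; it turns about y as it rolls. On the rack its centre is about 31 mm above the table.
- thin_roll: Leave alone: a similar steel roll with the same stubs, only 26 mm in diameter. Origin at its centre, y along its axis.
- plain_bar: Leave alone: plain steel cylinder 36 mm in diameter and 66 mm long, without stubs. Origin at its centre, y along its axis.
- rack: Fixed wooden rack, base 60 x 290 x 6 mm with two bars 32 mm over their outsides and 10 mm high on it (bar tops 16 mm above the table). Origin under its centre, y along its length. The three round pieces lie on the bars end to end, in any order, axes along y, 88 mm apart.
- paddle: Wooden paddle of about 70 g, 190 mm long: flat blade 44 mm wide (y), 10 mm thick (x), 100 mm long; then a straight handle 18 mm wide (y), 14 mm thick (x), 90 mm long. Origin at the middle of the blade's end edge, z along the paddle towards the handle (blade z 0 to 0.100, handle z 0.100 to 0.190). It stands loosely in the stand, blade down, and may lean a few degrees.
- stand: Fixed wooden stand with an open pocket for the blade: base 80 x 100 mm, pocket 16 mm (x) by 54 mm (y), its floor 10 mm and its rim 72 mm above the table. Origin under its centre, z up. The paddle belongs with its blade end on the pocket floor, its handle up.
- track: Fixed sloping metal track: x level from the low loading end to the high cradle end, y across; origin on the table under the loading end. Channel 56 mm wide, walls 6 mm. Floor 30 mm high at x 0, rising 0.052 rad, so the roll runs back if let go, to a 6 mm lip at x 0 (roll centre at x 0.013 to 0.017). The cradle: a 20 mm gap in the floor, stop beyond. Base 86 mm wide; 135 mm end plate at x 0.29.
- guard: Clear plastic plate fixed over the cradle end, 126 (x) x 108 (y) x 5 mm, origin at its centre, axes as the track's: track x 0.164 to 0.290, underside 135 mm above the table. Two 8 mm posts at track x 0.172, y +-0.047; open at the front between them. An upright paddle cannot reach the cradle; one whose handle leans 35 to 45 degrees back from it can.
- load (a point): Point on the floor of the track near the loading end, on the middle line (track x about 0.045), where the roll is laid down; axes as the track's.
- seat (a point): Centre of the roll when it rests in the cradle (track x about 0.224, 56 to 57 mm above the table); axes as the track's.
- jar: Leave alone: small glass jar, 44 mm in diameter, 55 mm high, standing beside the track. Origin under its centre.
- caliper: Leave alone: digital caliper lying flat beside the track, 130 mm long (y), 40 to 55 mm wide, 11 mm high. Origin under its middle.
Not all that is in view belongs to the job. What is shaped like the roll but yellow is not meant.

How it is judged:
On the way, in this order (a step that is already met when the one before it is completed fails the run):
1. the thick roll lies released in the loading half of the track, across it (y of roll in the frame of track between -0.03 and 0.03 m and z of roll in the frame of track below 0.075 m and x of roll in the frame of track between 0 and 0.12 m and contact force between the fingers and roll below 0.05 N and angle between the y axis of roll and the y axis of track, either way round below 0.2 rad), for 0.2 s.
2. the paddle is pushing the roll where it enters under the guard (y of roll in the frame of track between -0.03 and 0.03 m and z of roll in the frame of track below 0.075 m and x of roll in the frame of track between 0.16 and 0.25 m and contact force between paddle and roll above 0.03 N), for 0.05 s.
At the end, for the whole second after the job is handed in: The thick roll rests in the cradle (centre within 6 mm of the seat point, axis across the track within 0.15 rad), and the paddle stands in its stand, handle up (end within 12 mm of the middle and 12 mm of the pocket floor, within 0.2 rad of upright), both at rest and let go (distance between roll and seat below 0.006 m and angle between the y axis of roll and the y axis of track, either way round below 0.15 rad and linear speed of each of roll, paddle below 0.03 m/s and horizontal distance between paddle and stand below 0.012 m and height (world z) of paddle below 0.022 m and angle between paddle's own z axis and vertical below 0.2 rad); the robot touches nothing.
It fails at once if the fingers touch the roll once it is past the loading half of the track (y of roll in the frame of track between -0.03 and 0.03 m and z of roll in the frame of track below 0.075 m and x of roll in the frame of track between 0.135 and 0.27 m and contact force between the fingers and roll above 0.3 N).
It fails at once if the roll goes faster than 0.4 m/s on the track (flicked or dropped) (y of roll in the frame of track between -0.03 and 0.03 m and z of roll in the frame of track below 0.075 m and x of roll in the frame of track between 0 and 0.27 m and linear speed of roll above 0.4 m/s).
It fails at once if the paddle presses the roll with more than 20 N (contact force between paddle and roll above 20 N).
It fails at once if the guard is knocked with more than 8 N (contact force between guard and anything else above 8 N).
It fails at once if another round piece, the jar or the caliper is moved by more than 20 mm (distance of any of thin_roll, plain_bar, jar, caliper from where it was at the start of the episode above 0.02 m).
It also fails if it takes over 72 s, if anything falls off the work surface, if the arm or the gripper's body presses on something with over 40 N, if the wrist force passes 120 N, or if a joint passes its speed limit or range.

## Working session

There is one attempt and no reset: what is moved stays moved. The work goes in short steps, Python scripts to look and compute and a tool call to move; the robot and the scene stay as the last step left them, time stands still between calls to the robot, and variables do not carry over. Pictures are saved under pics/ and viewed, at most 10 in all, crops included, and the job is handed in when it is done.

Besides the shell and the picture viewer there is one more tool, called after "Request:" by a JSON object that holds its "op" and its "data", one argument or row to a line. move_arm: Moves the arm, as the interface text tells. Its arguments: {"type":"object","properties":{"rows":{"type":"array","items":{"type":"object","properties":{"translation":{"type":"array","items":{"type":"number"}},"rot":{"type":"array","items":{"type":"number"}},"hand":{"type":"number"}}}},"squeeze":{"type":"number"}},"required":["rows"]}

```bash
mkdir -p pics; ls; cat > h.py <<'E'
import numpy as np, cv2
from scipy.spatial.transform import Rotation as R
from station import arm
def cam(n):
    p=arm.camera_params(n); o=np.array(p['orientation'],float)
    M=R.from_euler('xyz',o).as_matrix() if o.size==3 else o
    return p,M,np.array(p['position'])
def w(n,pt):
    p,M,t=cam(n); return M@np.array(pt)+t
def pix(n,u,v,z):   # depth z along the axis -> world
    p,M,t=cam(n); f=240/np.tan(np.radians(p['vfov'])/2)
    d=np.array([(u-p['cx'])/f,(v-p['cy'])/f]); s=d.copy()
    for _ in range(20): s=d/(1+p['k1']*(s@s))
    return M@np.array([s[0]*z,s[1]*z,z])+t
def cloud(n,D):
    p,M,t=cam(n); f=240/np.tan(np.radians(p['vfov'])/2)
    v,u=np.mgrid[:480,:640]; d=np.stack([(u-p['cx'])/f,(v-p['cy'])/f],-1); s=d.copy()
    for _ in range(20): s=d/(1+p['k1']*(s**2).sum(-1,keepdims=True))
    P=np.concatenate([s*D[...,None],D[...,None]],-1)
    return P@M.T+t
E
python3 - <<'E'
from h import *
for n in('scene','top'):
    print(n,arm.camera_params(n))
    im,D=arm.grab_frame(n); cv2.imwrite(f'pics/{n}0.png',im[...,::-1]); np.save(f'{n}0.npy',D)
    for l in 'roll thin_roll plain_bar rack paddle stand track guard load seat jar caliper'.split():
        r=arm.pinpoint(l,n)
        print(l,[(np.round(w(n,a['point']),3).tolist(),round(a['p'],2)) for a in r[:3]])
print(arm.get_state())
E
```

```text
pics
scene {'vfov': 53.46570511712139, 'cx': 316.47001110627616, 'cy': 237.11055425543543, 'k1': -0.0941032617982573, 'position': array([1.16221972, 0.2124998 , 0.89383729]), 'orientation': array([-2.44768881,  0.0046784 ,  1.82196634])}
roll [([0.514, 0.325, 0.029], 0.84), ([0.529, 0.221, 0.018], 0.74), ([0.422, 0.432, 0.016], 0.71)]
thin_roll []
plain_bar [([0.606, 0.321, 0.03], 0.88), ([0.497, 0.094, 0.001], 0.51)]
rack [([0.517, 0.323, 0.001], 0.94)]
paddle []
stand [([0.525, -0.319, -0.0], 0.7)]
track [([0.602, 0.322, 0.03], 0.35)]
guard [([0.635, 0.069, 0.14], 0.84)]
load [([0.509, -0.066, 0.03], 0.9)]
seat []
jar [([0.498, 0.094, 0.0], 0.87)]
caliper [([0.673, -0.062, 0.0], 0.66), ([0.515, 0.325, 0.029], 0.31)]
top {'vfov': 46.31489366630814, 'cx': 313.1857578040717, 'cy': 236.28897896925054, 'k1': -0.04327011179366378, 'position': array([0.30365543, 0.04572357, 1.33270465]), 'orientation': array([-2.95443456e+00, -2.66297940e-03, -1.58270566e+00])}
roll [([0.537, 0.429, 0.017], 0.71), ([0.523, 0.319, 0.03], 0.67), ([0.529, 0.218, 0.02], 0.65)]
thin_roll [([0.43, 0.326, 0.025]
[... 471 characters left out ...]
, 0.91), ([0.499, 0.09, 0.002], 0.21)]
{'t': 1.3, 'q': array([ 1.52810082e+00,  3.58609036e-01,  1.19057640e-02,  3.24897694e-06,
       -1.22408845e+00, -2.88074238e-01]), 'qd': array([ 0.00053856, -0.00056862, -0.00019294,  0.00144517, -0.00186115,
        0.00035168]), 'joint_efforts': array([-1.92060354e-03, -5.82383037e+01,  2.93307102e+01,  7.00262681e+00,
        1.23493155e-02, -4.71637270e-05]), 'eef_pos': array([0.21924882, 0.63838527, 0.2405585 ]), 'ee_rot': array([-3.14158737e+00, -1.62036954e-06, -3.30768643e-01]), 'force': array([ 0.1497007 ,  0.73823135, -0.48179705]), 'moment': array([ 0.00050475, -0.01261275, -0.00294168]), 'gripper_force': 0.0, 'width': 0.08793667375280784}
```

View pics/top0.png

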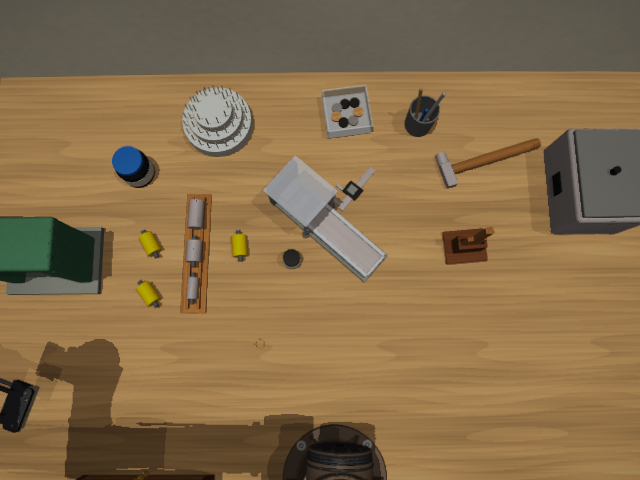

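View pics/scene0.png

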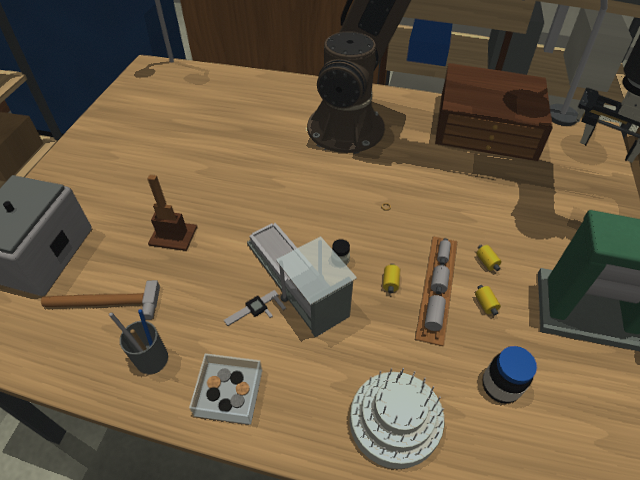

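The middle piece (top 194,250; scene 438,278) is the thick roll with stubs. The plain bar is at top 196,213, the thin roll at 192,288. The track runs from its loading end (368,262) up to the guard (298,185), and the paddle stands at (467,242). Next I refine these with depth.

```bash
python3 - <<'E'
from h import *
C={n:cloud(n,np.load(f'{n}0.npy')) for n in('scene','top')}
IM={n:cv2.imread(f'pics/{n}0.png') for n in C}
def sel(n,c,r,z0,z1):
    P=C[n]; m=(np.hypot(P[...,0]-c[0],P[...,1]-c[1])<r)&(P[...,2]>z0)&(P[...,2]<z1); return P[m]
f=lambda a:np.round(a,4).tolist()
for n in C:
    print(n,'table z',f(np.median(C[n][(np.hypot(C[n][...,0]-.42,C[n][...,1]-.1)<.04)][:,2])))
    # round pieces
    for nm,c in dict(thin=(.43,.326),roll=(.518,.322),bar=(.6065,.319)).items():
        q=sel(n,c,.05,.018,.07); q=q[abs(q[:,0]-c[0])<.035]
        print(nm,len(q),'ztop',f(np.percentile(q[:,2],97)),'x',f(np.percentile(q[:,0],[1,99])),'y',f(np.percentile(q[:,1],[2,98])))
        t=q[q[:,2]>np.percentile(q[:,2],97)-.004]; k=np.polyfit(t[:,0],t[:,1],1); print('  ridge mean',f(t.mean(0)),'slope',f(k[0]))
    # track
    d=np.array([.1195,.132]);d/=np.hypot(*d); e=np.array([-d[1],d[0]]); L=np.array([.5115,-.066])
    P=C[n].reshape(-1,3); s=(P[:,:2]-L)@d+.045; v=(P[:,:2]-L)@e
    m=(s>.015)&(s<.15)&(abs(v)<.02)&(P[:,2]>.015)&(P[:,2]<.08)
    k=np.polyfit(s[m],P[m,2],1);print('floor',m.sum(),f(k))
    for lo in np.arange(.02,.16,.025):
        m=(s>lo)&(s<lo+.025)&(abs(v)<.055)&(P[:,2]>.02)
        h=P[m,2]-(.03+.052*s[m])
        fl=m.copy(); fl[m]=abs(h)<.004
        wl=m.copy(); wl[m]=h>.007
        print(round(lo,3),'floor v',f(np.percentile(v[fl],[2,98])),'walls v',f(np.percentile(v[wl],[1,99])) if wl.any() else 0,'wall h',f(np.percentile(h,99)))
    m=(abs(v)<.02)&(s<.03)&(s>-.05)&(P[:,2]>.02);print('load end s',f(np.percentile(s[m],[0.5,2])))
    m=(abs(v)<.05)&(s>.15)&(s<.33)&(P[:,2]>.12);print('guard s',f(np.percentile(s[m],[1,99])),'v',f(np.percentile(v[m],[1,99])),'z',f(np.percentile(P[m,2],[5,50,95])))
    q=sel(n,(.528,-.323),.06,.066,.08);print('rim',len(q),f(q.mean(0)),f(np.percentile(q,[1,99],axis=0)))
    for a,b in((.08,.1),(.1,.12),(.12,.14),(.14,.16),(.16,.18),(.18,.23)):
        q=sel(n,(.528,-.323),.09,a,b); 
        if len(q):print('pad',a,len(q),f(q.mean(0)),f(np.percentile(q,[2,98],axis=0)))
    for nm,c in dict(jar=(.499,.094)).items():
        q=sel(n,c,.04,.045,.07);print(nm,f(q.mean(0)),f(q.max(0)))
a=IM['top'];
def crop(u,v,hw,hh):return cv2.resize(a[v-hh:v+hh,u-hw:u+hw],(400,300),interpolation=cv2.INTER_CUBIC)
b=IM['scene'];cs=lambda u,v:cv2.resize(b[v-60:v+60,u-80:u+80],(400,300),interpolation=cv2.INTER_CUBIC)
cv2.imwrite('pics/c1.png',np.vstack([np.hstack([crop(335,230,80,60),crop(467,242,40,30)]),np.hstack([cs(310,265),cs(175,215)])]))
E
```

```text
scene table z -0.0011
thin 241 ztop 0.0377 x [0.3978, 0.4638] y [0.3138, 0.3389]
  ridge mean [0.4339, 0.3268, 0.0357] slope -0.0212
roll 421 ztop 0.0501 x [0.4918, 0.552] y [0.3065, 0.3405]
  ridge mean [0.518, 0.3234, 0.0482] slope -0.0189
bar 584 ztop 0.0495 x [0.5735, 0.6403] y [0.304, 0.3385]
  ridge mean [0.6071, 0.3214, 0.0476] slope -0.0273
floor 419 [0.0548, 0.0284]
0.02 floor v [-0.0343, 0.0339] walls v [-0.0258, 0.0315] wall h 0.0076
0.045 floor v [-0.0347, 0.0354] walls v [0.0282, 0.0359] wall h 0.0068
0.07 floor v [-0.0345, 0.0305] walls v [-0.0317, 0.0357] wall h 0.0073
0.095 floor v [-0.0345, -0.0198] walls v [-0.0348, -0.0306] wall h 0.0081
0.12 floor v [-0.0347, -0.0195] walls v [-0.0337, -0.0327] wall h 0.0083
0.145 floor v [-0.0344, -0.0203] walls v [-0.0509, 0.0537] wall h 0.1031
load end s [-0.0075, -0.0068]
guard s [0.166, 0.2914] v [-0.049, 0.0488] z [0.1326, 0.1387, 0.1411]
rim 232 [0.5314, -0.3168, 0.071] [[0.5083, -0.3542, 0.0663], [0.5442, -0.2873, 0.0795]]
pad 0.08 105 [0.5296, -0.3187, 0.09] [[0.5218, -0.3412, 0.0805], [0.533, -0.2997, 0.0995]]
pad 0.1 10
[... 1396 characters left out ...]
, 0.1444]
rim 225 [0.5218, -0.3173, 0.0726] [[0.5087, -0.3577, 0.0666], [0.5416, -0.2903, 0.079]]
pad 0.08 33 [0.522, -0.3181, 0.0906] [[0.5201, -0.3443, 0.0813], [0.5275, -0.3018, 0.0988]]
pad 0.1 56 [0.5244, -0.3154, 0.1101] [[0.5194, -0.3445, 0.1013], [0.53, -0.302, 0.1183]]
pad 0.12 25 [0.5232, -0.3178, 0.1293] [[0.5185, -0.3298, 0.1202], [0.5315, -0.3145, 0.1379]]
pad 0.14 31 [0.523, -0.319, 0.1493] [[0.5185, -0.3302, 0.1408], [0.5309, -0.3146, 0.1591]]
pad 0.16 29 [0.5229, -0.3194, 0.1697] [[0.5187, -0.3317, 0.161], [0.5312, -0.3147, 0.1781]]
pad 0.18 86 [0.525, -0.3221, 0.1966] [[0.5185, -0.3322, 0.1805], [0.5323, -0.3148, 0.2051]]
jar [0.4967, 0.0905, 0.0553] [0.5167, 0.1096, 0.0623]
```

View pics/c1.png

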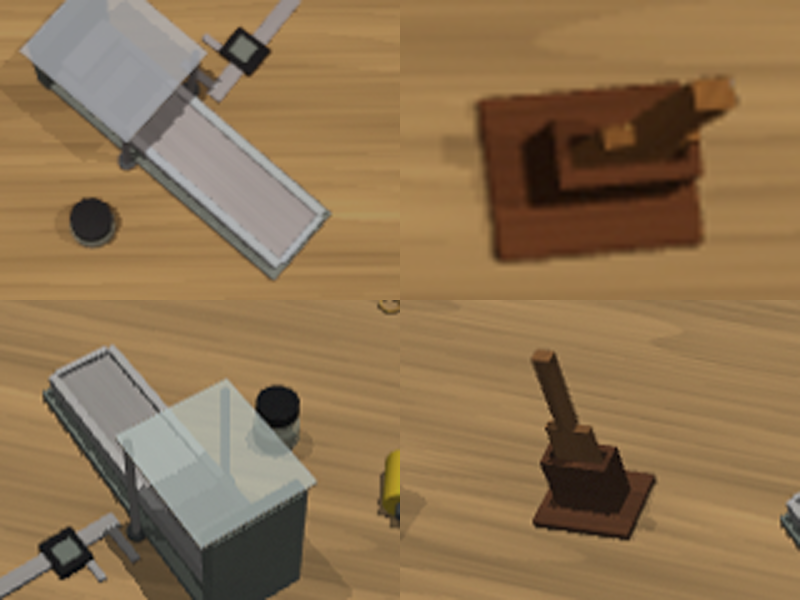

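```bash
cat >> h.py <<'E'
D=np.radians(47.85); d3=np.array([np.cos(D),np.sin(D),0]); e3=np.array([-d3[1],d3[0],0]); O=np.array([.4815,-.0992,0])
def T(s,v,z): return O+s*d3+v*e3+[0,0,z]
def rt(yaw,tilt=0): return R.from_euler('xyz',[np.pi,0,yaw])*R.from_rotvec([tilt,0,0])
def go(p,r):
    s=arm.get_state(); r0=R.from_euler('xyz',s['ee_rot']); q=r0.inv().apply(np.array(p)-s['eef_pos'])*100
    print('t',round(s['t'],2),'trans',np.round(q,2).tolist(),'rot',np.round((r0.inv()*r).as_rotvec(degrees=True),2).tolist(),'rows',round(np.linalg.norm(q)/4.17,1))
E
python3 -c "
from h import *
go([.518,.322,.14],rt(-.025))"
```

```text
t 1.3 trans [38.53, 20.22, 10.06] rot [-0.0, -0.0, -17.52] rows 10.7
```

Request:
{"op": "move_arm", "data": {
  "rows": [
    {"translation":[38.5,20.2,10.1],"rot":[0,0,-17.5],"hand":0},
    {"translation":[38.5,20.2,10.1],"rot":[0,0,-17.5],"hand":0},
    {"translation":[38.5,20.2,10.1],"rot":[0,0,-17.5],"hand":0},
    {"translation":[38.5,20.2,10.1],"rot":[0,0,-17.5],"hand":0},
    {"translation":[38.5,20.2,10.1],"rot":[0,0,-17.5],"hand":0},
    {"translation":[38.5,20.2,10.1],"rot":[0,0,-17.5],"hand":0},
    {"translation":[38.5,20.2,10.1],"rot":[0,0,-17.5],"hand":0},
    {"translation":[38.5,20.2,10.1],"rot":[0,0,-17.5],"hand":0}
  ]
}}

```text
t: 1.97
eef_pos: [0.4433, 0.4008, 0.1651]
ee_rot: [-3.141, -0.0, -0.025]
force: [0.0, 0.7, -0.4]
width: 0.0878
gripper_force: 0.0
```

```bash
python3 -c "
from h import *
go([.518,.322,.14],rt(-.025));print(arm.get_state()['eef_pos'])"
```

```text
t 1.97 trans [7.67, 7.7, 2.51] rot [-0.04, -0.03, 0.0] rows 2.7
[0.4432548  0.40083734 0.16509751]
```

Request:
{"op": "move_arm", "data": {
  "rows": [
    {"translation":[7.7,7.7,2.5],"rot":[0,0,0],"hand":0},
    {"translation":[7.7,7.7,2.5],"rot":[0,0,0],"hand":0},
    {"translation":[7.7,7.7,2.5],"rot":[0,0,0],"hand":0},
    {"translation":[7.7,7.7,5.5],"rot":[0,0,0],"hand":0},
    {"translation":[7.7,7.7,8.5],"rot":[0,0,0],"hand":0},
    {"translation":[7.7,7.7,10],"rot":[0,0,0],"hand":0},
    {"translation":[7.7,7.7,10],"rot":[0,0,0],"hand":0}
  ]
}}

```text
t: 2.55
eef_pos: [0.5157, 0.3212, 0.0613]
ee_rot: [3.137, 0.004, -0.027]
force: [-0.4, -0.1, 0.3]
width: 0.0875
gripper_force: 0.0
```

```bash
python3 -c "
from h import *
go([.518,.322,.032],rt(-.025));print(arm.get_state()['eef_pos'])
im,D=arm.grab_frame('top');P=cloud('top',D);cv2.imwrite('pics/g1.png',cv2.resize(im[190:310,120:280,::-1],(640,480)))"
```

```text
t 2.55 trans [0.25, -0.1, 2.93] rot [0.26, 0.26, -0.11] rows 0.7
[0.51565519 0.32121158 0.06134852]
```

View pics/g1.png

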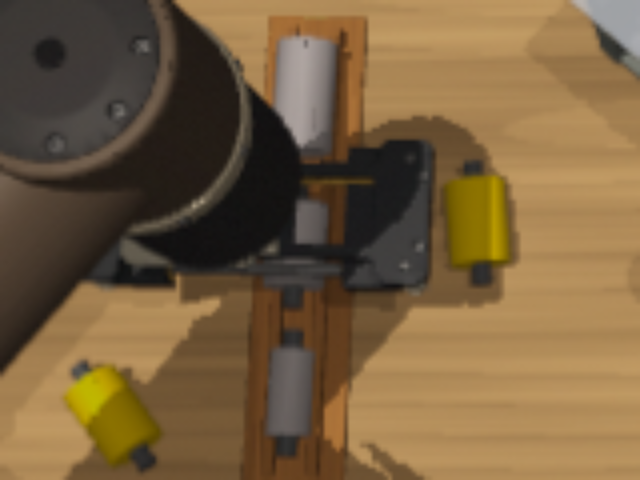

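The open gripper straddles the middle roll, with the thin roll (290,395) and the bar (305,95) clear.

Request:
{"op": "move_arm", "data": {
  "rows": [
    {"translation":[0.2,0,2.0],"rot":[0,0,0],"hand":0},
    {"translation":[0.2,0,3.3],"rot":[0,0,0],"hand":0},
    {"translation":[0.2,0,3.3],"rot":[0,0,0],"hand":0},
    {"translation":[0.2,0,3.3],"rot":[0,0,0],"hand":0}
  ]
}}

```text
t: 2.93
eef_pos: [0.5196, 0.3239, 0.0332]
ee_rot: [-3.141, -0.001, -0.025]
force: [0.6, 0.0, 0.3]
width: 0.0877
gripper_force: 0.0
```

Request:
{"op": "move_arm", "data": {
  "rows": [
    {"translation":[0,0,0],"rot":[0,0,0],"hand":1},
    {"translation":[0,0,0],"rot":[0,0,0],"hand":1},
    {"translation":[0,0,0],"rot":[0,0,0],"hand":1},
    {"translation":[0,0,0],"rot":[0,0,0],"hand":1},
    {"translation":[0,0,0],"rot":[0,0,0],"hand":1},
    {"translation":[0,0,0],"rot":[0,0,0],"hand":1},
    {"translation":[0,0,0],"rot":[0,0,0],"hand":1},
    {"translation":[0,0,0],"rot":[0,0,0],"hand":1}
  ],
  "squeeze": 25
}}

```text
t: 3.6
eef_pos: [0.5192, 0.3233, 0.0321]
ee_rot: [3.142, 0.0, -0.025]
force: [0.1, 0.5, -0.1]
width: 0.0397
gripper_force: 0.0
```

Request:
{"op": "move_arm", "data": {
  "rows": [
    {"translation":[0,0,0],"rot":[0,0,0],"hand":1},
    {"translation":[0,0,0],"rot":[0,0,0],"hand":1},
    {"translation":[0,0,0],"rot":[0,0,0],"hand":1}
  ]
}}

```text
t: 3.85
eef_pos: [0.5192, 0.3229, 0.0321]
ee_rot: [3.141, 0.0, -0.025]
force: [-0.2, -3.0, 1.9]
width: 0.0354
gripper_force: 25.0
```

Request:
{"op": "move_arm", "data": {
  "rows": [
    {"translation":[0,0,-2],"rot":[0,0,0],"hand":1},
    {"translation":[0,0,-5],"rot":[0,0,0],"hand":1},
    {"translation":[0,0,-9],"rot":[0,0,0],"hand":1},
    {"translation":[0,0,-12],"rot":[0,0,0],"hand":1},
    {"translation":[0,0,-12],"rot":[0,0,0],"hand":1},
    {"translation":[0,0,-12],"rot":[0,0,0],"hand":1}
  ]
}}

```text
t: 4.35
eef_pos: [0.5195, 0.3242, 0.1537]
ee_rot: [-3.138, -0.002, -0.026]
force: [0.4, -0.0, -4.1]
width: 0.035
gripper_force: 25.0
```

```bash
python3 -c "
from h import *
go(T(.06,0,.16),rt(D-np.pi/2));s=arm.get_state();print(s['force'],s['width'],T(.06,0,.16))"
```

```text
t 4.35 trans [1.19, 37.87, -0.75] rot [-0.22, -0.04, 40.69] rows 9.1
[ 4.06802090e-01 -5.36558920e-04 -4.12434715e+00] 0.035049714349925286 [ 0.52176443 -0.05471657  0.16      ]
```

Request:
{"op": "move_arm", "data": {
  "rows": [
    {"translation":[0,2,-4],"rot":[0,0,0],"hand":1},
    {"translation":[0,6,-5],"rot":[0,0,5],"hand":1},
    {"translation":[0,10,-5],"rot":[0,0,10],"hand":1},
    {"translation":[0,14,-5],"rot":[0,0,16],"hand":1},
    {"translation":[0,18,-5],"rot":[0,0,22],"hand":1},
    {"translation":[0,22,-5],"rot":[0,0,28],"hand":1},
    {"translation":[0,26,-5],"rot":[0,0,34],"hand":1},
    {"translation":[0.5,30,-5],"rot":[0,0,40.7],"hand":1}
  ]
}}

```text
t: 5.02
eef_pos: [0.5142, 0.0214, 0.2]
ee_rot: [3.139, 0.003, -0.741]
force: [0.7, -0.2, -4.1]
width: 0.0356
gripper_force: 25.0
```

```bash
python3 -c "
from h import *
go(T(.06,0,.16),rt(D-np.pi/2))"
```

```text
t 5.02 trans [5.7, 5.1, 4.0] rot [0.16, 0.14, -0.29] rows 2.1
```

Request:
{"op": "move_arm", "data": {
  "rows": [
    {"translation":[2.8,2.5,2],"rot":[0,0,0],"hand":1},
    {"translation":[5.7,5.1,5],"rot":[0,0,0],"hand":1},
    {"translation":[5.7,5.1,8],"rot":[0,0,0],"hand":1},
    {"translation":[5.7,5.1,11],"rot":[0,0,0],"hand":1},
    {"translation":[5.7,5.1,12],"rot":[0,0,0],"hand":1},
    {"translation":[5.7,5.1,12],"rot":[0,0,0],"hand":1},
    {"translation":[5.7,5.1,12],"rot":[0,0,0],"hand":1},
    {"translation":[5.7,5.1,12],"rot":[0,0,0],"hand":1}
  ]
}}

```text
t: 5.68
eef_pos: [0.5258, -0.052, 0.0834]
ee_rot: [-3.14, -0.001, -0.734]
force: [-0.5, -0.7, -3.1]
width: 0.0352
gripper_force: 25.0
```

```bash
python3 -c "
from h import *
go(T(.06,0,.0525),rt(D-np.pi/2));print(arm.get_state()['eef_pos'])
a=arm.grab_frame('scene')[0][200:320,220:380,::-1];b=arm.grab_frame('top')[0][170:290,260:420,::-1]
cv2.imwrite('pics/g2.png',cv2.resize(np.hstack([a,b]),(800,300)))"
```

```text
t 5.68 trans [-0.12, 0.47, 3.09] rot [-0.07, -0.07, 0.08] rows 0.7
[ 0.52576852 -0.05204818  0.08337716]
```

View pics/g2.png

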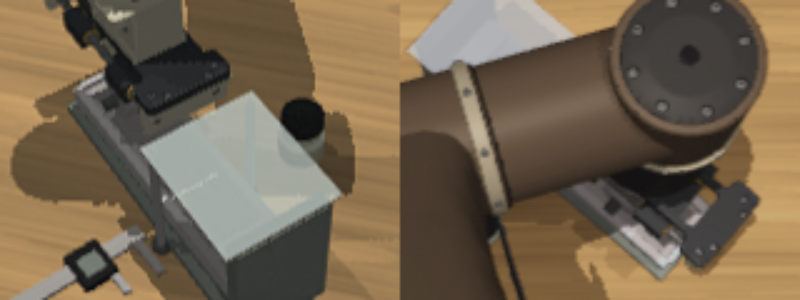

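The roll hangs over the lower track, close in front of the guard (scene crop 150,150). I back off downhill before lowering.

Request:
{"op": "move_arm", "data": {
  "rows": [
    {"translation":[-0.1,0.8,0],"rot":[0,0,0],"hand":1},
    {"translation":[-0.1,1.5,0],"rot":[0,0,0],"hand":1},
    {"translation":[-0.1,1.5,1],"rot":[0,0,0],"hand":1},
    {"translation":[-0.1,1.5,2],"rot":[0,0,0],"hand":1},
    {"translation":[-0.1,1.5,2.5],"rot":[0,0,0],"hand":1},
    {"translation":[-0.1,1.5,2.5],"rot":[0,0,0],"hand":1},
    {"translation":[-0.1,1.5,2.5],"rot":[0,0,0],"hand":1},
    {"translation":[-0.1,1.5,2.5],"rot":[0,0,0],"hand":1}
  ]
}}

```text
t: 6.45
eef_pos: [0.514, -0.0632, 0.057]
ee_rot: [3.141, 0.0, -0.736]
force: [-0.5, 0.3, -3.9]
width: 0.0354
gripper_force: 25.0
```

```bash
python3 -c "
from h import *
go(T(.05,0,.0525),rt(D-np.pi/2));print(arm.get_state()['force'])"
```

```text
t 6.45 trans [0.01, -0.14, 0.45] rot [0.01, 0.0, 0.01] rows 0.1
[-0.49618318  0.29471789 -3.85848916]
```

Request:
{"op": "move_arm", "data": {
  "rows": [
    {"translation":[0,0,0.2],"rot":[0,0,0],"hand":1},
    {"translation":[0,0,0.4],"rot":[0,0,0],"hand":1},
    {"translation":[0,0,0.4],"rot":[0,0,0],"hand":1},
    {"translation":[0,0,0.4],"rot":[0,0,0],"hand":1}
  ]
}}

```text
t: 6.78
eef_pos: [0.5138, -0.0632, 0.0531]
ee_rot: [3.141, 0.0, -0.736]
force: [0.0, 0.2, -3.8]
width: 0.0354
gripper_force: 25.0
```

Request:
{"op": "move_arm", "data": {
  "rows": [
    {"translation":[0,0,0.1],"rot":[0,0,0],"hand":1},
    {"translation":[0,0,0.2],"rot":[0,0,0],"hand":1},
    {"translation":[0,0,0.2],"rot":[0,0,0],"hand":1},
    {"translation":[0,0,0.2],"rot":[0,0,0],"hand":1}
  ]
}}

```text
t: 7.12
eef_pos: [0.5141, -0.0632, 0.0519]
ee_rot: [-3.141, -0.001, -0.735]
force: [-2.2, 0.6, 5.0]
width: 0.0351
gripper_force: 25.0
```

Request:
{"op": "move_arm", "data": {
  "rows": [
    {"translation":[0,0,-0.1],"rot":[0,0,0],"hand":1},
    {"translation":[0,0,-0.1],"rot":[0,0,0],"hand":0.39},
    {"translation":[0,0,-0.1],"rot":[0,0,0],"hand":0.39},
    {"translation":[0,0,-0.1],"rot":[0,0,0],"hand":0.39},
    {"translation":[0,0,-0.1],"rot":[0,0,0],"hand":0.39},
    {"translation":[0,0,-0.1],"rot":[0,0,0],"hand":0.39},
    {"translation":[0,0,-0.1],"rot":[0,0,0],"hand":0.39}
  ]
}}

```text
t: 7.7
eef_pos: [0.5138, -0.0632, 0.0521]
ee_rot: [3.142, -0.0, -0.736]
force: [-0.2, -0.1, -0.3]
width: 0.0533
gripper_force: 0.1
```

Request:
{"op": "move_arm", "data": {
  "rows": [
    {"translation":[0,0,-0.5],"rot":[0,0,0],"hand":0.39},
    {"translation":[0,0,-1],"rot":[0,0,0],"hand":0.39},
    {"translation":[0,0,-2],"rot":[0,0,0],"hand":0.39},
    {"translation":[0,0,-3],"rot":[0,0,0],"hand":0.39},
    {"translation":[0,0,-5],"rot":[0,0,0],"hand":0.39},
    {"translation":[0,0,-8],"rot":[0,0,0],"hand":0.39},
    {"translation":[0,0,-11],"rot":[0,0,0],"hand":0.39},
    {"translation":[0,0,-14],"rot":[0,0,0],"hand":0.39}
  ]
}}

```text
t: 8.37
eef_pos: [0.5136, -0.0633, 0.1948]
ee_rot: [-3.141, -0.001, -0.736]
force: [0.8, 0.1, -0.2]
width: 0.0531
gripper_force: 0.0
```

```bash
python3 -c "
from h import *
go([.526,-.322,.28],rt(-1.5));print(arm.get_state()['force'])
for n in('scene','top'):
  arm.grab_frame(n)
  for l in('roll','plain_bar','stand','paddle'):
    print(n,l,[(np.round(w(n,a['point']),3).tolist(),round(a['p'],2)) for a in arm.pinpoint(l,n)[:4]])"
```

```text
t 8.37 trans [18.28, 18.35, -8.52] rot [-0.05, -0.02, 43.8] rows 6.5
[ 0.76680451  0.14655064 -0.15762182]
scene roll [([0.422, 0.433, 0.015], 0.95), ([0.489, -0.082, 0.047], 0.89), ([0.543, 0.434, 0.015], 0.81), ([0.529, 0.22, 0.019], 0.56)]
scene plain_bar [([0.606, 0.321, 0.032], 0.84)]
scene stand [([0.526, -0.32, 0.002], 0.8)]
scene paddle []
top roll [([0.539, 0.432, 0.021], 0.85), ([0.422, 0.426, 0.021], 0.77), ([0.49, -0.093, 0.049], 0.53)]
top plain_bar [([0.61, 0.317, 0.029], 0.91)]
top stand []
top paddle [([0.531, -0.316, 0.005], 0.68), ([0.513, -0.067, 0.034], 0.52)]
```

Request:
{"op": "move_arm", "data": {
  "rows": [
    {"translation":[2.8,2.8,-3],"rot":[0,0,6],"hand":0.2},
    {"translation":[5.6,5.6,-6],"rot":[0,0,12],"hand":0.2},
    {"translation":[8.4,8.4,-8.5],"rot":[0,0,18],"hand":0.2},
    {"translation":[11,11,-8.5],"rot":[0,0,24],"hand":0.2},
    {"translation":[13.5,13.5,-8.5],"rot":[0,0,30],"hand":0.2},
    {"translation":[16,16,-8.5],"rot":[0,0,36],"hand":0.2},
    {"translation":[18.3,18.3,-8.5],"rot":[0,0,42],"hand":0.2},
    {"translation":[18.3,18.3,-8.5],"rot":[0,0,43.8],"hand":0.2}
  ]
}}

```text
t: 9.53
eef_pos: [0.5261, -0.3267, 0.2754]
ee_rot: [3.139, -0.0, -1.51]
force: [0.4, 1.3, 0.5]
width: 0.0697
gripper_force: 0.0
```

```bash
python3 - <<'E'
from h import *
f=lambda a:np.round(a,4).tolist()
for n in('scene','top'):
    P=cloud(n,np.load(f'{n}0.npy')); near=np.hypot(P[...,0]-.527,P[...,1]+.322)
    m=(near<.08)&(P[...,2]>.004)&(P[...,2]<.3)
    q=(P[m][:,:2]*1000).astype(np.float32); print(n,'stand rect',cv2.minAreaRect(q))
    m=(near<.06)&(P[...,2]>.068)&(P[...,2]<.077); print('rim rect',cv2.minAreaRect((P[m][:,:2]*1000).astype(np.float32)))
    for a,b in((.08,.105),(.13,.185)):
        m=(near<.06)&(P[...,2]>a)&(P[...,2]<b); q=P[m]; 
        A=np.c_[q[:,1]+.322,q[:,2]-a,np.ones(len(q))]; c,*_=np.linalg.lstsq(A,q[:,0],rcond=None)
        for _ in range(5):
            k=abs(A@c-q[:,0])<.002; c,*_=np.linalg.lstsq(A[k],q[k,0],rcond=None)
        print('face x= c0*(y+.322)+c1*(z-a)+c2',f(c),k.sum(),len(q), 'yext',f(np.percentile(q[:,1],[2,98])))
    m=(near<.06)&(P[...,2]>.190); q=P[m];print('top',f(q.mean(0)),f(np.percentile(q,[3,97],axis=0)), cv2.minAreaRect((q[q[:,2]>.197][:,:2]*1000).astype(np.float32)))
go([.526,-.322,.28],rt(-1.5))
E
```

```text
scene stand rect ((541.1708374023438, -312.5599670410156), (110.66831970214844, 122.48695373535156), 19.90705108642578)
rim rect ((529.5894775390625, -320.67578125), (37.13056564331055, 67.78477478027344), 11.08677864074707)
face x= c0*(y+.322)+c1*(z-a)+c2 [-0.07, 0.0002, 0.5305] 109 136 yext [-0.3424, -0.2996]
face x= c0*(y+.322)+c1*(z-a)+c2 [-0.0783, -0.0175, 0.5318] 119 190 yext [-0.3296, -0.3115]
top [0.5272, -0.3204, 0.1972] [[0.5183, -0.33, 0.191], [0.5327, -0.312, 0.2018]] ((526.2518310546875, -321.5551452636719), (14.031774520874023, 18.175399780273438), 12.004061698913574)
top stand rect ((528.2891845703125, -320.4761047363281), (152.42247009277344, 156.58938598632812), 86.84415435791016)
rim rect ((526.143798828125, -323.90643310546875), (32.36762237548828, 67.63602447509766), 4.253271579742432)
face x= c0*(y+.322)+c1*(z-a)+c2 [-0.0481, -0.008, 0.5215] 31 39 yext [-0.3443, -0.3018]
face x= c0*(y+.322)+c1*(z-a)+c2 [0.4669, 0.0278, 0.5204] 27 78 yext [-0.3312, -0.3145]
top [0.5253, -0.323, 0.1994] [[0.5186, -0.3322, 0.1938], [0.5319, -0.315, 0.205]] ((525.8051147460938, -323.95794677734375), (13.61938190460205, 20.513437271118164), 9.131356239318848)
t 9.53 trans [-0.47, -0.02, -0.46] rot [0.16, -0.01, -0.59] rows 0.2
```

Request:
{"op": "move_arm", "data": {
  "rows": [
    {"translation":[-0.4,0,2],"rot":[0,0,-0.6],"hand":0.2},
    {"translation":[-0.4,0,5],"rot":[0,0,-0.6],"hand":0.2},
    {"translation":[-0.4,0,8],"rot":[0,0,-0.6],"hand":0.2},
    {"translation":[-0.4,0,11],"rot":[0,0,-0.6],"hand":0.2},
    {"translation":[-0.4,0,11],"rot":[0,0,-0.6],"hand":0.2},
    {"translation":[-0.4,0,11],"rot":[0,0,-0.6],"hand":0.2}
  ]
}}

```text
t: 10.03
eef_pos: [0.5254, -0.3176, 0.1656]
ee_rot: [3.137, 0.001, -1.49]
force: [-0.0, 0.2, 0.8]
width: 0.07
gripper_force: 0.0
```

```bash
python3 -c "
from h import *
go([.526,-.322,.165],rt(-1.5))
a=arm.grab_frame('scene')[0][155:275,80:240,::-1];b=arm.grab_frame('top')[0][180:300,390:550,::-1]
cv2.imwrite('pics/g3.png',cv2.resize(np.hstack([a,b]),(800,300)))"
```

```text
t 10.03 trans [0.44, -0.02, 0.06] rot [0.26, 0.06, 0.6] rows 0.1
```

View pics/g3.png

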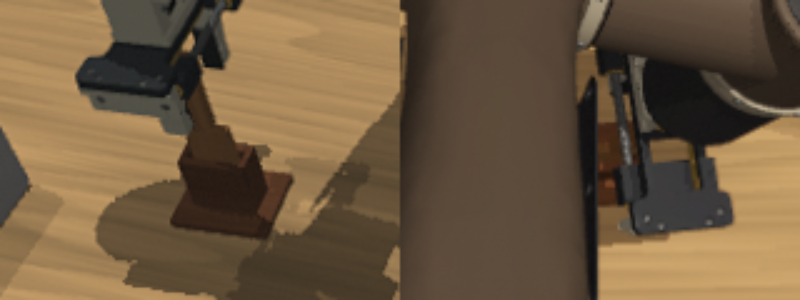

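The fingers straddle the handle (scene crop 190,90) with the stand below. I correct 4 mm along tool x, then close.

Request:
{"op": "move_arm", "data": {
  "rows": [
    {"translation":[0.4,0,0],"rot":[0,0,0.6],"hand":0.2},
    {"translation":[0.4,0,0],"rot":[0,0,0.6],"hand":0.2},
    {"translation":[0.4,0,0],"rot":[0,0,0.6],"hand":0.2},
    {"translation":[0.4,0,0],"rot":[0,0,0.6],"hand":0.2}
  ]
}}

```text
t: 10.47
eef_pos: [0.527, -0.3219, 0.1681]
ee_rot: [-3.14, -0.0, -1.5]
force: [0.3, -0.8, -1.1]
width: 0.0703
gripper_force: 0.0
```

Request:
{"op": "move_arm", "data": {
  "rows": [
    {"translation":[0,0,0],"rot":[0,0,0],"hand":1},
    {"translation":[0,0,0],"rot":[0,0,0],"hand":1},
    {"translation":[0,0,0],"rot":[0,0,0],"hand":1},
    {"translation":[0,0,0],"rot":[0,0,0],"hand":1},
    {"translation":[0,0,0],"rot":[0,0,0],"hand":1},
    {"translation":[0,0,0],"rot":[0,0,0],"hand":1},
    {"translation":[0,0,0],"rot":[0,0,0],"hand":1},
    {"translation":[0,0,0],"rot":[0,0,0],"hand":1}
  ],
  "squeeze": 40
}}

```text
t: 11.13
eef_pos: [0.5267, -0.3217, 0.1671]
ee_rot: [3.141, -0.0, -1.5]
force: [0.8, 0.0, 0.7]
width: 0.0225
gripper_force: 0.0
```

Request:
{"op": "move_arm", "data": {
  "rows": [
    {"translation":[0,0,0],"rot":[0,0,0],"hand":1},
    {"translation":[0,0,0],"rot":[0,0,0],"hand":1},
    {"translation":[0,0,0],"rot":[0,0,0],"hand":1},
    {"translation":[0,0,0],"rot":[0,0,0],"hand":1}
  ]
}}

```text
t: 11.47
eef_pos: [0.5267, -0.3216, 0.1671]
ee_rot: [3.141, 0.0, -1.5]
force: [-0.3, -0.3, -0.2]
width: 0.0137
gripper_force: 40.0
```

Request:
{"op": "move_arm", "data": {
  "rows": [
    {"translation":[0,0,-1],"rot":[0,0,0],"hand":1},
    {"translation":[0,0,-3],"rot":[0,0,0],"hand":1},
    {"translation":[0,0,-5],"rot":[0,0,0],"hand":1},
    {"translation":[0,0,-7.5],"rot":[0,0,0],"hand":1},
    {"translation":[0,0,-10],"rot":[0,0,0],"hand":1},
    {"translation":[0,0,-11],"rot":[0,0,0],"hand":1},
    {"translation":[0,0,-11],"rot":[0,0,0],"hand":1},
    {"translation":[0,0,-11],"rot":[0,0,0],"hand":1}
  ]
}}

```text
t: 12.13
eef_pos: [0.5267, -0.3216, 0.2777]
ee_rot: [-3.14, -0.0, -1.5]
force: [-0.5, -0.3, -1.1]
width: 0.0133
gripper_force: 40.0
```

```bash
cat >> h.py <<'E'
LP=.157 # TCP along paddle from its end
def pad(s,z,a,v=0):  # TCP pose so that the middle of the paddle's end is at track (s,v), height z, handle leaning back by a deg
    a=np.radians(a); return T(s,v,z)+LP*(-np.sin(a)*d3+np.cos(a)*np.array([0,0,1])), rt(D-np.pi/2,a)
E
python3 - <<'E'
from h import *
s=arm.get_state();print(s['force'],s['eef_pos'])
p,r=pad(-.07,.09,38);print(p);go(p,r)
P=cloud('scene',arm.grab_frame('scene')[1])
m=(np.hypot(P[...,0]-.527,P[...,1]+.322)<.05)&(P[...,2]>.08)&(P[...,2]<.21);q=P[m];print(len(q),q.min(0),q.max(0))
E
```

```text
[-0.4935889  -0.31582406 -1.12077319] [ 0.52674012 -0.32156021  0.2776707 ]
[ 0.3696596  -0.22275929  0.21371769]
t 12.13 trans [-10.96, 14.98, 6.38] rot [36.03, -14.55, -42.15] rows 4.7
580 [ 0.51950757 -0.34427822  0.11783483] [ 0.53735397 -0.29719001  0.20986658]
```

Request:
{"op": "move_arm", "data": {
  "rows": [
    {"translation":[-1.4,1.9,0.5],"rot":[4.5,-1.8,-5.3],"hand":1},
    {"translation":[-2.8,3.8,1.0],"rot":[9,-3.6,-10.5],"hand":1},
    {"translation":[-4.2,5.7,1.8],"rot":[13.5,-5.5,-15.8],"hand":1},
    {"translation":[-5.6,7.6,2.6],"rot":[18,-7.3,-21],"hand":1},
    {"translation":[-7,9.5,3.5],"rot":[22.5,-9.1,-26.3],"hand":1},
    {"translation":[-8.4,11.4,4.4],"rot":[27,-10.9,-31.6],"hand":1},
    {"translation":[-9.8,13.3,5.4],"rot":[31.5,-12.7,-36.9],"hand":1},
    {"translation":[-11,15,6.4],"rot":[36,-14.5,-42.1],"hand":1}
  ]
}}

```text
t: 12.85
eef_pos: [0.3714, -0.2236, 0.2143]
ee_rot: [-2.532, 0.021, -0.795]
force: [0.2, -1.3, -2.1]
width: 0.0137
gripper_force: 40.0
```

```bash
python3 - <<'E'
from h import *
arm.grab_frame('scene')
s=arm.get_state();print(s['q'],s['eef_pos'],s['width'])
go(*pad(-.05,.06,38))
E
```

```text
[-0.67831818  0.04985005 -0.35482605 -0.66399    -1.20171794  1.71640185] [ 0.36746047 -0.22139912  0.21097027] 0.013636944708360747
t 12.9 trans [0.22, -0.11, 3.41] rot [2.8, -0.61, -3.01] rows 0.8
```

Request:
{"op": "move_arm", "data": {
  "rows": [
    {"translation":[0.2,-0.1,1.5],"rot":[1.4,-0.3,-1.5],"hand":1},
    {"translation":[0.2,-0.1,3.4],"rot":[2.8,-0.6,-3.0],"hand":1},
    {"translation":[0.2,-0.1,3.4],"rot":[2.8,-0.6,-3.0],"hand":1},
    {"translation":[0.2,-0.1,3.4],"rot":[2.8,-0.6,-3.0],"hand":1}
  ]
}}

```text
t: 13.23
eef_pos: [0.387, -0.2117, 0.1858]
ee_rot: [-2.488, 0.006, -0.751]
force: [0.8, -1.0, -0.8]
width: 0.0136
gripper_force: 40.0
```

```bash
python3 - <<'E'
from h import *
go(*pad(-.05,.06,38))
ims=[]
for n,(u,v) in dict(scene=(270,240),top=(375,260)).items():
    im,Dp=arm.grab_frame(n); ims.append(cv2.resize(im[v-60:v+60,u-80:u+80,::-1],(400,300)))
    P=cloud(n,Dp).reshape(-1,3)-O; s=P@d3; t=P@e3; z=P[:,2]
    m=(abs(t)<.03)&(s>-.1)&(s<.05)&(z>.05)&(z<.14)
    for a in np.arange(-.1,.05,.01):
        k=m&(s>=a)&(s<a+.01)
        if k.sum()>3: print(n,round(a,2),k.sum(),'z',np.round(np.percentile(z[k],[3,50,97]),4),'t',np.round(np.percentile(t[k],[3,97]),4))
cv2.imwrite('pics/g4.png',np.hstack(ims))
E
```

```text
t 13.23 trans [-0.54, 0.13, 0.17] rot [0.54, -0.28, -0.91] rows 0.1
scene -0.1 137 z [0.1171 0.1256 0.1357] t [-0.0295  0.0126]
scene -0.09 128 z [0.1034 0.1137 0.1234] t [-0.029   0.0123]
scene -0.08 129 z [0.0914 0.1002 0.1095] t [-0.0295  0.0132]
scene -0.07 127 z [0.0783 0.0872 0.0962] t [-0.0293  0.0116]
scene -0.06 127 z [0.0651 0.0749 0.0829] t [-0.0292  0.0123]
scene -0.05 44 z [0.0623 0.0666 0.0699] t [-0.0285  0.0119]
scene -0.01 5 z [0.0538 0.0551 0.0584] t [-0.0229  0.0198]
scene -0.0 54 z [0.0523 0.0629 0.0653] t [-0.0228  0.0255]
scene 0.01 88 z [0.0512 0.0638 0.0671] t [-0.0271  0.0258]
scene 0.02 132 z [0.0512 0.0588 0.0656] t [-0.0213  0.0268]
scene 0.03 12 z [0.0508 0.0534 0.058 ] t [-0.0142  0.0203]
top -0.1 100 z [0.1193 0.1271 0.1361] t [-0.0285  0.0108]
top -0.09 100 z [0.105  0.1138 0.1216] t [-0.029   0.0112]
top -0.08 91 z [0.0911 0.1014 0.1085] t [-0.0278  0.0106]
top -0.07 88 z [0.0777 0.0877 0.0947] t [-0.0281  0.011 ]
top -0.06 85 z [0.0648 0.0751 0.0825] t [-0.0286  0.0104]
top -0.05 12 z [0.0618 0.0677 0.0719] t [-0.0285  0.01  ]
top -0.01 74 z [0.0521 0.0594 0.0658] t [-0.0225  0.0251]
top -0.0 104 z [0.0534 0.066  0.0708] t [-0.0241  0.0265]
top 0.01 103 z [0.0561 0.0656 0.0703] t [-0.0248  0.0257]
top 0.02 71 z [0.0516 0.0601 0.0662] t [-0.0229  0.0253]
```

View pics/g4.png

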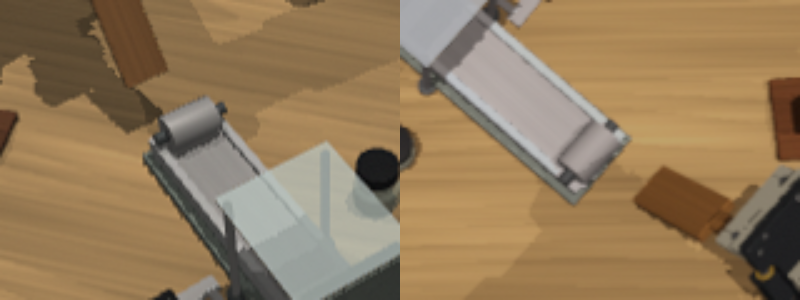

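The roll lies at the lip (scene crop 190,122) and the paddle is ready behind it (top crop 690,205), a little off-centre. I measure that offset.

```bash
cat > m.py <<'E'
from h import *
def meas():
    for n in('scene','top'):
        im,Dp=arm.grab_frame(n); P=cloud(n,Dp).reshape(-1,3)-O; s=P@d3; t=P@e3; z=P[:,2]; hsv=cv2.cvtColor(im,cv2.COLOR_RGB2HSV).reshape(-1,3)
        st=arm.get_state(); 
        m=(abs(t)<.06)&(s>-.13)&(s<.16)&(z>.052)&(z<.16)&(hsv[:,1]>90)
        q=np.c_[s,t,z][m]; hist,b=np.histogram(q[:,1],np.arange(-.06,.06,.002)); k=np.where(hist>hist.max()*.5)[0]
        print(n,len(q),'t edges',np.round([b[k[0]],b[k[-1]+1]],4),'lowest z',np.round(np.percentile(q[:,2],1),4),'max s',np.round(np.percentile(q[:,0],99.5),4))
        x=q[abs(q[:,1]-np.median(q[:,1]))<.03]; A=np.c_[x[:,0],x[:,2],np.ones(len(x))];c,*_=np.linalg.lstsq(A[:,:2],x[:,1],rcond=None);
E
python3 - <<'E'
from m import *
s=arm.get_state(); p=s['eef_pos']-O; print('tcp s,t,z',p@d3,p@e3,p[2]); meas(); go(*pad(-.05,.06,38))
E
```

```text
tcp s,t,z -0.14665506736444978 -0.0063071358890508245 0.1873978026374221
scene 880 t edges [-0.032  0.012] lowest z 0.0646 max s -0.0458
top 676 t edges [-0.032  0.012] lowest z 0.0676 max s -0.0485
t 13.43 trans [-0.65, 0.29, 0.31] rot [0.52, -0.48, -0.64] rows 0.2
```

```bash
python3 -c "
from h import *
go(*pad(-.03,.044,38,.003))"
```

```text
t 13.43 trans [-0.98, -0.32, 2.8] rot [0.52, -0.48, -0.64] rows 0.7
```

Request:
{"op": "move_arm", "data": {
  "rows": [
    {"translation":[-1,0,0],"rot":[0.5,-0.5,-0.6],"hand":1},
    {"translation":[-1,-0.1,1],"rot":[0.5,-0.5,-0.6],"hand":1},
    {"translation":[-1,-0.2,2],"rot":[0.5,-0.5,-0.6],"hand":1},
    {"translation":[-1,-0.3,2.8],"rot":[0.5,-0.5,-0.6],"hand":1},
    {"translation":[-1,-0.3,2.8],"rot":[0.5,-0.5,-0.6],"hand":1},
    {"translation":[-1,-0.3,2.8],"rot":[0.5,-0.5,-0.6],"hand":1},
    {"translation":[-1,-0.3,2.8],"rot":[0.5,-0.5,-0.6],"hand":1}
  ]
}}

```text
t: 14.02
eef_pos: [0.3939, -0.1908, 0.1669]
ee_rot: [-2.478, 0.002, -0.736]
force: [0.4, -0.2, -0.8]
width: 0.0137
gripper_force: 40.0
```

```bash
sed -i 's/(z>.052)/(z>.04)/' m.py; python3 - <<'E'
from m import *
s=arm.get_state(); p=s['eef_pos']-O; print('tcp s,t,z',p@d3,p@e3,p[2]); meas(); go(*pad(-.03,.044,38,.003));go(*pad(.0,.0435,38,.003)); go(*pad(.1,.0487,38,.003))
E
```

```text
tcp s,t,z -0.12663864056085639 0.003463921689427059 0.1668662656553873
scene 947 t edges [-0.02   0.022] lowest z 0.0453 max s -0.0246
top 668 t edges [-0.022  0.022] lowest z 0.0461 max s -0.0272
t 14.12 trans [0.03, -0.05, -0.04] rot [-0.03, 0.04, -0.06] rows 0.0
t 14.12 trans [0.03, -2.38, 1.84] rot [-0.03, 0.04, -0.06] rows 0.7
t 14.12 trans [0.02, -10.58, 7.59] rot [-0.03, 0.04, -0.06] rows 3.1
```

Request:
{"op": "move_arm", "data": {
  "rows": [
    {"translation":[0,-0.45,0.4],"rot":[0,0,0],"hand":1},
    {"translation":[0,-0.95,0.75],"rot":[0,0,0],"hand":1},
    {"translation":[0,-1.25,1.0],"rot":[0,0,0],"hand":1},
    {"translation":[0,-1.6,1.2],"rot":[0,0,0],"hand":1},
    {"translation":[0,-1.95,1.45],"rot":[0,0,0],"hand":1},
    {"translation":[0,-2.25,1.7],"rot":[0,0,0],"hand":1},
    {"translation":[0,-2.6,1.95],"rot":[0,0,0],"hand":1},
    {"translation":[0,-2.95,2.15],"rot":[0,0,0],"hand":1}
  ]
}}

```text
t: 14.78
eef_pos: [0.4186, -0.1634, 0.1681]
ee_rot: [-2.478, 0.002, -0.736]
force: [-0.8, -1.0, -0.4]
width: 0.0139
gripper_force: 40.0
```

```bash
cat >> m.py <<'E'
def rollpos():
    for n in('top','scene'):
        im,Dp=arm.grab_frame(n); P=cloud(n,Dp).reshape(-1,3)-O; s=P@d3; t=P@e3; z=P[:,2]; hsv=cv2.cvtColor(im,cv2.COLOR_RGB2HSV).reshape(-1,3)
        m=(abs(t)<.022)&(s>-.02)&(s<.16)&(z-.03-.052*s>.024)&(z-.03-.052*s<.042)&(hsv[:,1]<70)
        if m.sum()>10:
            k=np.polyfit(t[m],s[m],1);print(n,m.sum(),'roll s',np.round(np.median(s[m]),4),'range',np.round(np.percentile(s[m],[3,97]),3),'skew',round(k[0],3))
E
python3 - <<'E'
from m import *
s=arm.get_state(); p=s['eef_pos']-O; print('end s,t,z',p@d3+.0967,p@e3,p[2]-.1237,s['force'],s['force']@d3); rollpos(); go(*pad(.05,.0461,38,.003))
E
```

```text
end s,t,z 0.006931453364829018 0.0035783200934624004 0.04442911361324095 [-0.81444757 -1.04646446 -0.37341555] -1.322393282626639
top 273 roll s 0.0274 range [0.012 0.044] skew -0.018
scene 208 roll s 0.0393 range [0.022 0.049] skew 0.032
t 14.88 trans [0.06, -3.47, 2.52] rot [-0.05, 0.06, -0.05] rows 1.0
```

Request:
{"op": "move_arm", "data": {
  "rows": [
    {"translation":[0,-0.4,0.3],"rot":[0,0,0],"hand":1},
    {"translation":[0,-0.85,0.6],"rot":[0,0,0],"hand":1},
    {"translation":[0,-1.3,0.95],"rot":[0,0,0],"hand":1},
    {"translation":[0,-1.75,1.25],"rot":[0,0,0],"hand":1},
    {"translation":[0,-2.15,1.55],"rot":[0,0,0],"hand":1},
    {"translation":[0,-2.6,1.9],"rot":[0,0,0],"hand":1},
    {"translation":[0,-3.05,2.2],"rot":[0,0,0],"hand":1},
    {"translation":[0,-3.5,2.5],"rot":[0,0,0],"hand":1}
  ]
}}

```text
t: 15.55
eef_pos: [0.4476, -0.1315, 0.1701]
ee_rot: [-2.478, 0.001, -0.736]
force: [-0.7, -0.4, -0.3]
width: 0.0137
gripper_force: 40.0
```

```bash
python3 - <<'E'
from m import *
s=arm.get_state(); p=s['eef_pos']-O; print('end s,t,z',p@d3+.0967,p@e3,p[2]-.1237,s['force'],s['force']@d3); rollpos(); go(*pad(.1,.0487,38,.003))
E
```

```text
end s,t,z 0.050030846608778115 0.0034790289972377215 0.04635618744924516 [-0.69706363 -0.35758403 -0.2938628 ] -0.732890583489713
top 270 roll s 0.0698 range [0.055 0.086] skew -0.025
scene 218 roll s 0.0816 range [0.065 0.092] skew 0.037
t 15.65 trans [0.06, -4.05, 2.89] rot [-0.06, 0.07, -0.04] rows 1.2
```

Request:
{"op": "move_arm", "data": {
  "rows": [
    {"translation":[0,-0.5,0.35],"rot":[0,0,0],"hand":1},
    {"translation":[0,-1.0,0.7],"rot":[0,0,0],"hand":1},
    {"translation":[0,-1.5,1.1],"rot":[0,0,0],"hand":1},
    {"translation":[0,-2.0,1.45],"rot":[0,0,0],"hand":1},
    {"translation":[0,-2.5,1.8],"rot":[0,0,0],"hand":1},
    {"translation":[0,-3.05,2.15],"rot":[0,0,0],"hand":1},
    {"translation":[0,-3.55,2.55],"rot":[0,0,0],"hand":1},
    {"translation":[0,-4.05,2.9],"rot":[0,0,0],"hand":1}
  ]
}}

```text
t: 16.32
eef_pos: [0.4811, -0.0945, 0.1722]
ee_rot: [-2.478, 0.001, -0.736]
force: [-0.3, -1.2, -1.2]
width: 0.0134
gripper_force: 40.0
```

```bash
python3 - <<'E'
from m import *
s=arm.get_state(); p=s['eef_pos']-O; print('end s,t,z',p@d3+.0967,p@e3,p[2]-.1237,s['force'],s['force']@d3); rollpos(); go(*pad(.15,.0513,38,.003)); go(*pad(.195,.0537,38,.003))
E
```

```text
end s,t,z 0.09994086473981965 0.0034916816371886534 0.04845523317679162 [-0.26203263 -1.20061542 -1.16839135] -1.0659681178029408
top 271 roll s 0.1195 range [0.105 0.135] skew 0.017
t 16.42 trans [0.06, -4.1, 2.85] rot [-0.05, 0.08, -0.03] rows 1.2
t 16.42 trans [0.06, -7.79, 5.44] rot [-0.05, 0.08, -0.03] rows 2.3
```

Request:
{"op": "move_arm", "data": {
  "rows": [
    {"translation":[0,-0.5,0.35],"rot":[0,0,0],"hand":1},
    {"translation":[0,-1.0,0.7],"rot":[0,0,0],"hand":1},
    {"translation":[0,-1.5,1.05],"rot":[0,0,0],"hand":1},
    {"translation":[0,-2.05,1.45],"rot":[0,0,0],"hand":1},
    {"translation":[0,-2.55,1.8],"rot":[0,0,0],"hand":1},
    {"translation":[0,-3.05,2.15],"rot":[0,0,0],"hand":1},
    {"translation":[0,-3.6,2.5],"rot":[0,0,0],"hand":1},
    {"translation":[0,-4.1,2.85],"rot":[0,0,0],"hand":1}
  ]
}}

```text
t: 17.08
eef_pos: [0.5146, -0.0575, 0.1751]
ee_rot: [-2.478, 0.001, -0.736]
force: [-1.1, -0.3, -0.8]
width: 0.0141
gripper_force: 40.0
```

```bash
python3 - <<'E'
from m import *
s=arm.get_state(); p=s['eef_pos']-O; print('end s,t,z',p@d3+.0967,p@e3,p[2]-.1237,s['force'],s['force']@d3); go(*pad(.188,.0533,38,.003))
a=arm.grab_frame('scene')[0][200:320,220:380,::-1]
cv2.imwrite('pics/g5.png',cv2.resize(a,(640,480)))
E
```

```text
end s,t,z 0.14979930012164988 0.0034226256632146936 0.05136010660674131 [-1.12916725 -0.26062547 -0.84371323] -0.9509798748247769
t 17.08 trans [0.04, -3.13, 2.2] rot [-0.04, 0.05, -0.07] rows 0.9
```

View pics/g5.png

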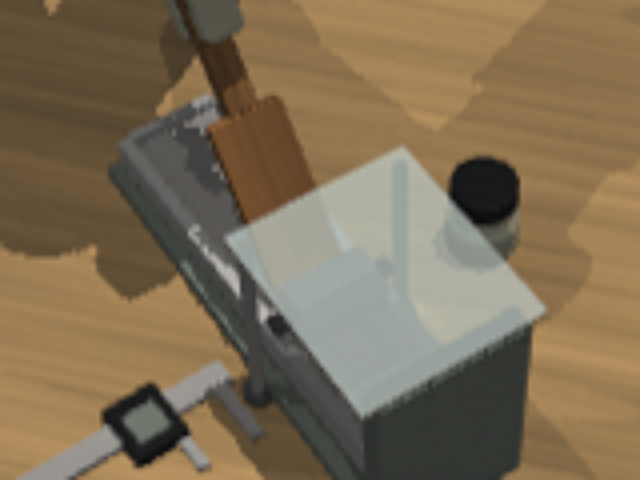

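The roll is under the guard (stubs at 278,325 and 385,265), with the paddle behind it and clear of the plate and posts.

Request:
{"op": "move_arm", "data": {
  "rows": [
    {"translation":[0,-0.4,0.3],"rot":[0,0,0],"hand":1},
    {"translation":[0,-0.8,0.55],"rot":[0,0,0],"hand":1},
    {"translation":[0,-1.2,0.85],"rot":[0,0,0],"hand":1},
    {"translation":[0,-1.6,1.1],"rot":[0,0,0],"hand":1},
    {"translation":[0,-2.0,1.4],"rot":[0,0,0],"hand":1},
    {"translation":[0,-2.4,1.7],"rot":[0,0,0],"hand":1},
    {"translation":[0,-2.75,1.95],"rot":[0,0,0],"hand":1},
    {"translation":[0,-3.1,2.2],"rot":[0,0,0],"hand":1}
  ]
}}

```text
t: 17.8
eef_pos: [0.5399, -0.0296, 0.1767]
ee_rot: [-2.478, 0.001, -0.736]
force: [-0.0, 0.4, -0.9]
width: 0.0137
gripper_force: 40.0
```

Request:
{"op": "move_arm", "data": {
  "rows": [
    {"translation":[0,-0.2,0.15],"rot":[0,0,0],"hand":1},
    {"translation":[0,-0.35,0.25],"rot":[0,0,0],"hand":1},
    {"translation":[0,-0.5,0.35],"rot":[0,0,0],"hand":1},
    {"translation":[0,-0.65,0.45],"rot":[0,0,0],"hand":1},
    {"translation":[0,-0.8,0.55],"rot":[0,0,0],"hand":1}
  ]
}}

```text
t: 18.22
eef_pos: [0.5462, -0.0227, 0.1773]
ee_rot: [-2.478, 0.001, -0.736]
force: [0.7, -0.1, -0.4]
width: 0.0138
gripper_force: 40.0
```

```bash
python3 - <<'E'
from m import *
s=arm.get_state(); p=s['eef_pos']-O; print('end s,t,z',p@d3+.0967,p@e3,p[2]-.1237,s['force'],s['force']@d3)
for n in('top','scene'):
    arm.grab_frame(n)
    print(n,[(np.round([(w(n,a['point'])-O)@d3,(w(n,a['point'])-O)@e3,w(n,a['point'])[2]],3).tolist(),round(a['p'],2)) for a in arm.pinpoint('roll',n)[:6]])
E
```

```text
end s,t,z 0.19681437078816405 0.0033421233935145914 0.05362177085079875 [ 0.71932682 -0.07953451 -0.41926524] 0.4237552947844654
top [([0.266, 0.173, 0.018], 0.76), ([0.432, 0.316, 0.017], 0.59), ([0.349, 0.398, 0.016], 0.58)]
scene [([0.356, 0.402, 0.016], 0.88), ([0.437, 0.315, 0.015], 0.66)]
```

```bash
python3 - <<'E'
from m import *
a,Da=arm.grab_frame('scene');b,Db=arm.grab_frame('top')
cv2.imwrite('pics/g6.png',cv2.resize(np.hstack([a[220:310,250:370,::-1],b[150:240,250:370,::-1]]),(800,300),interpolation=cv2.INTER_CUBIC))
go(*pad(.15,.053,38,.003)); go(*pad(-.03,.09,38,.003))
E
```

```text
t 18.52 trans [0.04, 3.7, -2.82] rot [-0.03, 0.05, -0.08] rows 1.1
t 18.52 trans [0.05, 15.6, -16.83] rot [-0.03, 0.05, -0.08] rows 5.5
```

View pics/g6.png

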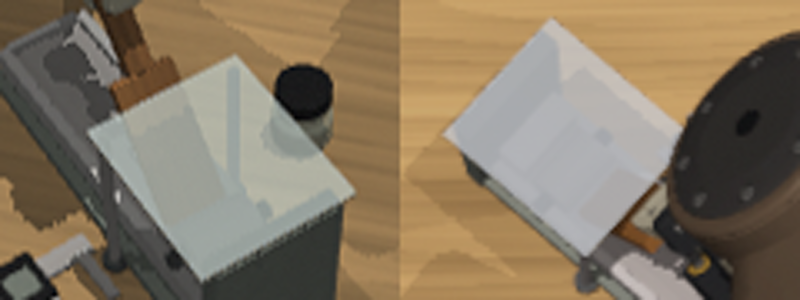

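```bash
python3 - <<'E'
from h import *
def ray(n,u,v,z):
    c=cam(n)[2]; q=pix(n,u,v,1.0)-c; P=c+q*(z-c[2])/q[2]-O; return np.round([P@d3,P@e3],4)
for n,u,v in(('scene',302.8,297.4),('scene',328.9,283),('top',310.6,191.1)): print(n,ray(n,u,v,.059))
E
```

```text
scene [ 0.2258 -0.0286]
scene [0.226  0.0365]
top [ 0.2213 -0.0307]
```

The roll's stubs lie at track x ≈ 0.224, square across, and the push force has dropped to zero, so it is seated. I withdraw the paddle.

Request:
{"op": "move_arm", "data": {
  "rows": [
    {"translation":[0,0.6,-0.5],"rot":[0,0,0],"hand":1},
    {"translation":[0,1.8,-1.4],"rot":[0,0,0],"hand":1},
    {"translation":[0,3.7,-2.8],"rot":[0,0,0],"hand":1},
    {"translation":[0,6,-4.7],"rot":[0,0,0],"hand":1},
    {"translation":[0,8.5,-7.5],"rot":[0,0,0],"hand":1},
    {"translation":[0,11,-10.5],"rot":[0,0,0],"hand":1},
    {"translation":[0,13.5,-13.7],"rot":[0,0,0],"hand":1},
    {"translation":[0,15.6,-16.8],"rot":[0,0,0],"hand":1}
  ]
}}

```text
t: 19.18
eef_pos: [0.3919, -0.1918, 0.2139]
ee_rot: [-2.478, 0.002, -0.736]
force: [0.8, -1.7, -0.5]
width: 0.0139
gripper_force: 40.0
```

```bash
python3 - <<'E'
from h import *
go([.5267,-.3216,.2777],rt(-1.5))
E
```

```text
t 19.18 trans [18.7, -3.5, -5.4] rot [-36.1, 14.6, 42.09] rows 4.7
```

Request:
{"op": "move_arm", "data": {
  "rows": [
    {"translation":[2.3,-0.7,-2],"rot":[-4.5,1.8,5.3],"hand":1},
    {"translation":[4.7,-1.4,-3.5],"rot":[-9,3.6,10.5],"hand":1},
    {"translation":[7,-2,-4.5],"rot":[-13.5,5.5,15.8],"hand":1},
    {"translation":[9.4,-2.5,-5.4],"rot":[-18,7.3,21],"hand":1},
    {"translation":[11.7,-3,-5.6],"rot":[-22.5,9.1,26.3],"hand":1},
    {"translation":[14,-3.3,-5.6],"rot":[-27,10.9,31.6],"hand":1},
    {"translation":[16.4,-3.5,-5.5],"rot":[-31.5,12.7,36.8],"hand":1},
    {"translation":[18.7,-3.5,-5.4],"rot":[-36.1,14.6,42.1],"hand":1}
  ]
}}

```text
t: 19.85
eef_pos: [0.5296, -0.3212, 0.279]
ee_rot: [-3.104, 0.011, -1.46]
force: [0.4, -1.7, -0.3]
width: 0.014
gripper_force: 40.0
```

Request:
{"op": "move_arm", "data": {
  "rows": [
    {"translation":[0,0,0],"rot":[0,0,0],"hand":1},
    {"translation":[0,0,0],"rot":[0,0,0],"hand":1},
    {"translation":[0,0,0],"rot":[0,0,0],"hand":1},
    {"translation":[0,0,0],"rot":[0,0,0],"hand":1}
  ]
}}

```text
t: 20.18
eef_pos: [0.528, -0.3206, 0.2777]
ee_rot: [-3.102, 0.015, -1.456]
force: [0.3, -0.2, -0.1]
width: 0.0139
gripper_force: 40.0
```

```bash
python3 - <<'E'
from h import *
go([.5267,-.3216,.2777],rt(-1.5))
E
```

```text
t 20.18 trans [0.08, 0.14, -0.01] rot [-2.24, 0.93, 2.52] rows 0.0
```

Request:
{"op": "move_arm", "data": {
  "rows": [
    {"translation":[0.1,0.1,0],"rot":[-2.2,0.9,2.5],"hand":1},
    {"translation":[0.1,0.1,0],"rot":[-2.2,0.9,2.5],"hand":1},
    {"translation":[0.1,0.1,0],"rot":[-2.2,0.9,2.5],"hand":1},
    {"translation":[0.1,0.1,0],"rot":[-2.2,0.9,2.5],"hand":1}
  ]
}}

```text
t: 20.52
eef_pos: [0.5276, -0.3216, 0.2778]
ee_rot: [-3.14, 0.0, -1.499]
force: [-0.2, 0.5, -0.6]
width: 0.0139
gripper_force: 40.0
```

```bash
python3 - <<'E'
from h import *
go([.5267,-.3216,.2777],rt(-1.5))
for n in ('scene','top'):
    P=cloud(n,arm.grab_frame(n)[1])
    for a,b in((.08,.12),(.123,.14),(.14,.17),(.17,.2),(.23,.25)):
        m=(np.hypot(P[...,0]-.527,P[...,1]+.322)<.05)&(P[...,2]>a)&(P[...,2]<b);q=P[m]
        if len(q)>8: print(n,a,len(q),np.round(np.percentile(q,[3,97],axis=0)[:,:2],4).tolist(),q[:,2].min().round(4))
E
```

```text
t 20.52 trans [-0.01, 0.09, 0.01] rot [-0.1, 0.03, 0.07] rows 0.0
scene 0.123 97 [[0.5262, -0.3409], [0.5357, -0.3006]] 0.1231
scene 0.14 197 [[0.5243, -0.342], [0.5356, -0.2987]] 0.1403
scene 0.17 202 [[0.5242, -0.3409], [0.5356, -0.2991]] 0.1701
scene 0.23 78 [[0.5237, -0.3275], [0.5372, -0.3125]] 0.2301
top 0.14 11 [[0.5252, -0.3439], [0.5269, -0.3351]] 0.1432
top 0.17 10 [[0.5245, -0.3394], [0.5259, -0.3271]] 0.1736
top 0.23 19 [[0.5224, -0.318], [0.534, -0.3143]] 0.2301
```

Request:
{"op": "move_arm", "data": {
  "rows": [
    {"translation":[0,0.2,0],"rot":[0,0,0],"hand":1},
    {"translation":[0,0.2,1.5],"rot":[0,0,0],"hand":1},
    {"translation":[0,0.2,3],"rot":[0,0,0],"hand":1},
    {"translation":[0,0.2,4],"rot":[0,0,0],"hand":1},
    {"translation":[0,0.2,4.7],"rot":[0,0,0],"hand":1},
    {"translation":[0,0.2,5.2],"rot":[0,0,0],"hand":1},
    {"translation":[0,0.2,5.6],"rot":[0,0,0],"hand":1},
    {"translation":[0,0.2,6],"rot":[0,0,0],"hand":1}
  ]
}}

```text
t: 21.28
eef_pos: [0.5263, -0.3218, 0.2174]
ee_rot: [-3.141, -0.0, -1.5]
force: [0.1, -0.4, 0.2]
width: 0.0136
gripper_force: 40.0
```

Request:
{"op": "move_arm", "data": {
  "rows": [
    {"translation":[0,0,0.7],"rot":[0,0,0],"hand":1},
    {"translation":[0,0,1.4],"rot":[0,0,0],"hand":1},
    {"translation":[0,0,2.1],"rot":[0,0,0],"hand":1},
    {"translation":[0,0,2.8],"rot":[0,0,0],"hand":1},
    {"translation":[0,0,3.5],"rot":[0,0,0],"hand":1},
    {"translation":[0,0,4.2],"rot":[0,0,0],"hand":1},
    {"translation":[0,0,4.7],"rot":[0,0,0],"hand":1},
    {"translation":[0,0,4.7],"rot":[0,0,0],"hand":1}
  ]
}}

```text
t: 21.95
eef_pos: [0.5254, -0.3215, 0.1688]
ee_rot: [3.139, 0.001, -1.5]
force: [-0.6, 0.5, -0.4]
width: 0.0137
gripper_force: 40.0
```

Request:
{"op": "move_arm", "data": {
  "rows": [
    {"translation":[0,0,0.2],"rot":[0,0,0],"hand":1},
    {"translation":[0,0,0.3],"rot":[0,0,0],"hand":1},
    {"translation":[0,0,0.3],"rot":[0,0,0],"hand":1},
    {"translation":[0,0,0.3],"rot":[0,0,0],"hand":1}
  ]
}}

```text
t: 22.28
eef_pos: [0.5262, -0.3218, 0.1676]
ee_rot: [-3.141, -0.0, -1.5]
force: [0.4, -0.1, -0.5]
width: 0.0144
gripper_force: 40.0
```

Within about 1 mm of the floor, so I release and retreat upward.

Request:
{"op": "move_arm", "data": {
  "rows": [
    {"translation":[0,0,0],"rot":[0,0,0],"hand":0.7},
    {"translation":[0,0,0],"rot":[0,0,0],"hand":0.5},
    {"translation":[0,0,0],"rot":[0,0,0],"hand":0.2},
    {"translation":[0,0,0],"rot":[0,0,0],"hand":0.2},
    {"translation":[0,0,0],"rot":[0,0,0],"hand":0.2},
    {"translation":[0,0,0],"rot":[0,0,0],"hand":0.2},
    {"translation":[0,0,0],"rot":[0,0,0],"hand":0.2},
    {"translation":[0,0,0],"rot":[0,0,0],"hand":0.2}
  ]
}}

```text
t: 22.95
eef_pos: [0.5261, -0.3217, 0.1673]
ee_rot: [3.141, -0.0, -1.5]
force: [0.4, 0.6, -0.7]
width: 0.0617
gripper_force: 0.0
```

Request:
{"op": "move_arm", "data": {
  "rows": [
    {"translation":[0,0,-1],"rot":[0,0,0],"hand":0.2},
    {"translation":[0,0,-3],"rot":[0,0,0],"hand":0.2},
    {"translation":[0,0,-6],"rot":[0,0,0],"hand":0.2},
    {"translation":[0,0,-9],"rot":[0,0,0],"hand":0.2},
    {"translation":[0,0,-12],"rot":[0,0,0],"hand":0.2},
    {"translation":[0,0,-15],"rot":[0,0,0],"hand":0.2},
    {"translation":[0,0,-15],"rot":[0,0,0],"hand":0.2},
    {"translation":[0,0,-15],"rot":[0,0,0],"hand":0.2}
  ]
}}

```text
t: 23.62
eef_pos: [0.5268, -0.322, 0.3204]
ee_rot: [-3.137, -0.002, -1.5]
force: [0.0, 0.6, -0.9]
width: 0.0704
gripper_force: 0.0
```

```bash
python3 - <<'E'
from h import *
ims=[]
for n,(u,v) in dict(scene=(240,250),top=(390,215)).items():
    im,Dp=arm.grab_frame(n);P=cloud(n,Dp); ims.append(cv2.resize(im[v-75:v+75,u-100:u+100,::-1],(400,300)))
    for a,b in((.08,.1),(.14,.18),(.18,.22)):
        m=(np.hypot(P[...,0]-.527,P[...,1]+.322)<.05)&(P[...,2]>a)&(P[...,2]<b);q=P[m]
        if len(q)>8: print(n,a,len(q),np.round(np.percentile(q,[3,97],axis=0),4).tolist())
    print([(np.round([(w(n,a['point'])-O)@d3,(w(n,a['point'])-O)@e3,w(n,a['point'])[2]],3).tolist(),round(a['p'],2)) for a in arm.pinpoint('roll',n)[:6]])
    for l in('paddle','stand','jar','caliper','thin_roll','plain_bar'): print(l,[np.round(w(n,a['point']),3).tolist() for a in arm.pinpoint(l,n)[:1]])
cv2.imwrite('pics/g7.png',np.hstack(ims)); s=arm.get_state(); print(s['t'],s['eef_pos'],s['width'])
E
```

```text
scene 0.08 108 [[0.525, -0.341, 0.0811], [0.5348, -0.3004, 0.0995]]
scene 0.14 136 [[0.5222, -0.3296, 0.1413], [0.5362, -0.3117, 0.1786]]
scene 0.18 104 [[0.5218, -0.3288, 0.1812], [0.536, -0.3118, 0.2013]]
[([0.354, 0.399, 0.015], 0.95), ([0.436, 0.311, 0.016], 0.71), ([0.268, 0.18, 0.02], 0.56)]
paddle [[0.524, -0.319, 0.001]]
stand [[0.526, -0.321, -0.0]]
jar [[0.498, 0.094, 0.001]]
caliper [[0.672, -0.061, -0.002]]
thin_roll [[0.431, 0.331, 0.021]]
plain_bar [[0.606, 0.322, 0.032]]
[([0.431, 0.313, 0.015], 0.94), ([0.265, 0.175, 0.022], 0.83), ([0.351, 0.397, 0.018], 0.77)]
paddle []
stand []
jar [[0.498, 0.093, -0.001]]
caliper [[0.672, -0.068, -0.002]]
thin_roll [[0.433, 0.327, 0.027]]
plain_bar [[0.608, 0.316, 0.031]]
24.4167 [ 0.52610854 -0.32169469  0.31729789] 0.06993869289657836
```

View pics/g7.png

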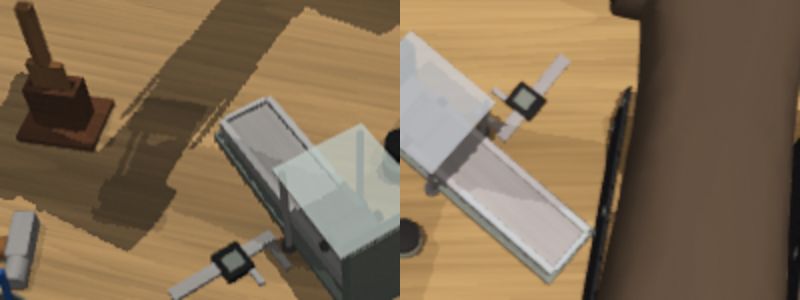

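The paddle stands upright in its stand (scene crop 45,60). The track floor is empty and the roll sits under the guard (stub at 322,243). I hand in.

```bash
python3 -c "
from station import arm
print(arm.job_done())"
```

```text
the job is handed in; nothing more can be done
None
```

The job is handed in at about 24 s of the 72 s. By my own camera checks, the thick roll is in the cradle, the paddle is upright in its stand, and nothing else was disturbed. I got no verdict back.

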